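Find the loose bolt of the bench shaker and hold its cap open

TASK

The bench shaker rattles: lift off its white cover, which has a black knob, and stand it upright on the table beside the shaker, then tap down on the orange-capped bolts until you find the loose one, the one that sinks and stays down. Swing that bolt's cap at least half open by its tab and finish while your fingers are still holding it open, so that a wrench can get in. Leave the caps of the tight bolts shut, let the loose bolt stay down, and do not disturb the other things on the table.

Things in the scene. Friction and masses are not known exactly. Their poses are not given: they have to be found in the camera images.
- shaker_base: grey bench shaker drive, a flat block fixed to the table, 100 (x) x 240 (y) x 30 mm high; origin at the centre of its underside, on the table. -x is its front (dark strip, two small dials), towards the robot. Three capped bolts a, b, c stand in a row on its top at x = +8 mm, y = +75, 0, -75 mm of this frame
- cover: loose white box-shaped cover, open below, 92 (x) x 226 (y) x 60 mm, 4 mm walls, 0.25 to 0.5 kg, black knob in the middle of its top. Origin at the centre of its open lower edge, z up. It starts on top of shaker_base (origin 30 mm up, same middle, yaw within 0.02 rad); the bolts' tabs reach 48 mm up inside it: lift it straight up 60 mm before moving sideways. Any free bit of table will do for it
- knob (a point): centre of the top of the cover's knob, 92 mm above the cover's lower edge; the knob is round, 28 mm across, 32 mm tall, with a 24 mm neck in its lowest 6 mm
- tab_a (a point): centre of the top of the upright tab at the front of bolt a's cap, 78 mm above the table with the bolt up and the cap shut. The tab is 12 mm wide (cap's y) by 14 mm deep (cap's x), 32 mm above the top of the cap. Pinched across its width, it can turn between the fingers as the cap swings up
- cap_a: orange hinged cap of bolt a, 30 g: a disc 36 mm across, 7 mm thick. Origin on its hinge, whose axis is its y axis, behind the bolt, 42.5 mm above the table (bolt up). Shut, its x and z axes are those of shaker_base. In this frame the disc's centre is at x -21 mm, the tab at x -51 mm, tab top z +35.5 mm. Opening swings the tab up and back to +x; let go, it falls shut. All caps look alike
- lift_a (a joint): opening angle of the cap of bolt a: 0 shut, up to 1.2 rad
- sink_a (a joint): how far bolt a with its cap has gone down into the base (m), 0 at the start. One of the three bolts is loose, each time another: pressed from above on its shut cap or tab with over 5 N it goes down 0.007 and stays down by friction (an upward pull over 5 N can draw it up again). A tight one gives less than 0.0015
- tab_b (a point): centre of the top of the upright tab at the front of bolt b's cap, 78 mm above the table with the bolt up and the cap shut. The tab is 12 mm wide (cap's y) by 14 mm deep (cap's x), 32 mm above the top of the cap. Pinched across its width, it can turn between the fingers as the cap swings up
- cap_b: orange hinged cap of bolt b, 30 g: a disc 36 mm across, 7 mm thick. Origin on its hinge, whose axis is its y axis, behind the bolt, 42.5 mm above the table (bolt up). Shut, its x and z axes are those of shaker_base. In this frame the disc's centre is at x -21 mm, the tab at x -51 mm, tab top z +35.5 mm. Opening swings the tab up and back to +x; let go, it falls shut. All caps look alike
- lift_b (a joint): opening angle of the cap of bolt b: 0 shut, up to 1.2 rad
- sink_b (a joint): how far bolt b with its cap has gone down into the base (m), 0 at the start. One of the three bolts is loose, each time another: pressed from above on its shut cap or tab with over 5 N it goes down 0.007 and stays down by friction (an upward pull over 5 N can draw it up again). A tight one gives less than 0.0015
- tab_c (a point): centre of the top of the upright tab at the front of bolt c's cap, 78 mm above the table with the bolt up and the cap shut. The tab is 12 mm wide (cap's y) by 14 mm deep (cap's x), 32 mm above the top of the cap. Pinched across its width, it can turn between the fingers as the cap swings up
- cap_c: orange hinged cap of bolt c, 30 g: a disc 36 mm across, 7 mm thick. Origin on its hinge, whose axis is its y axis, behind the bolt, 42.5 mm above the table (bolt up). Shut, its x and z axes are those of shaker_base. In this frame the disc's centre is at x -21 mm, the tab at x -51 mm, tab top z +35.5 mm. Opening swings the tab up and back to +x; let go, it falls shut. All caps look alike
- lift_c (a joint): opening angle of the cap of bolt c: 0 shut, up to 1.2 rad
- sink_c (a joint): how far bolt c with its cap has gone down into the base (m), 0 at the start. One of the three bolts is loose, each time another: pressed from above on its shut cap or tab with over 5 N it goes down 0.007 and stays down by friction (an upward pull over 5 N can draw it up again). A tight one gives less than 0.0015
- amber_bottle: bystander: brown bottle with a white screw cap, 48 mm across, 101 mm tall; origin at the centre of its underside
- petri_dish: bystander: flat glass dish, 102 mm across, 17 mm high; origin at the centre of its underside
- faceted_jar: bystander: small glass jar, 56 mm across, 52 mm high; origin at the centre of its underside
- stopper: bystander: small red rubber stopper, 21 mm across, 20 mm high; origin at the centre of its underside
- marker: bystander: black-and-white marker pen lying down, 134 mm long (its y axis), 13 mm thick; origin at the centre of its underside

How it is judged (in metres and radians):
On the way, in this order (a step that is already met when the one before it is completed fails the run):
1. the cover stands upright on the table and is let go (height (world z) of cover below 0.01 m and angle between cover's own z axis and vertical below 0.1 rad and linear speed of cover below 0.03 m/s and contact force between the arm and cover below 0.1 N), for 0.2 s.
2. the loose bolt has been tapped down, its cap still shut (((value of joint sink_a above 0.003 m and value of joint lift_a below 0.25 rad) or (value of joint sink_b above 0.003 m and value of joint lift_b below 0.25 rad) or (value of joint sink_c above 0.003 m and value of joint lift_c below 0.25 rad))), for 0.1 s.
3. the loose bolt's cap is held open by the fingers (((value of joint sink_a above 0.003 m and value of joint lift_a above 0.6 rad and contact force between the fingers and cap_a above 0.1 N and value of joint each of lift_b, lift_c below 0.15 rad) or (value of joint sink_b above 0.003 m and value of joint lift_b above 0.6 rad and contact force between the fingers and cap_b above 0.1 N and value of joint each of lift_a, lift_c below 0.15 rad) or (value of joint sink_c above 0.003 m and value of joint lift_c above 0.6 rad and contact force between the fingers and cap_c above 0.1 N and value of joint each of lift_a, lift_b below 0.15 rad))), for 0.2 s.
At the end, for the whole second after the job is handed in: Cover upright on the table (under 10 mm above it, tilt under 0.1 rad), at rest, untouched; the loose bolt still down by over 3 mm; the fingers touch its cap and hold it still, open by over 0.6 rad; the other two caps shut (under 0.15 rad) (all of step 1 and ((value of joint sink_a above 0.003 m and value of joint lift_a above 0.6 rad and contact force between the fingers and cap_a above 0.1 N and value of joint each of lift_b, lift_c below 0.15 rad and velocity of joint lift_a between -0.2 and 0.2 rad/s) or (value of joint sink_b above 0.003 m and value of joint lift_b above 0.6 rad and contact force between the fingers and cap_b above 0.1 N and value of joint each of lift_a, lift_c below 0.15 rad and velocity of joint lift_b between -0.2 and 0.2 rad/s) or (value of joint sink_c above 0.003 m and value of joint lift_c above 0.6 rad and contact force between the fingers and cap_c above 0.1 N and value of joint each of lift_a, lift_b below 0.15 rad and velocity of joint lift_c between -0.2 and 0.2 rad/s))); the arm keeps its last pose, push and grip.
It fails at once if the cap of a bolt that is not down is opened (more than 0.25 rad) ((value of joint lift_a above 0.25 rad and value of joint sink_a below 0.002 m) or (value of joint lift_b above 0.25 rad and value of joint sink_b below 0.002 m) or (value of joint lift_c above 0.25 rad and value of joint sink_c below 0.002 m)).
It fails at once if a bystander is moved by more than 30 mm or knocked over (distance of any of amber_bottle, petri_dish, faceted_jar, stopper, marker from where it was at the start of the episode above 0.03 m or angle between any of amber_bottle, petri_dish, faceted_jar, stopper's own z axis and vertical above 0.5 rad).
It also fails if it takes over 64 s, if anything falls off the work surface, if the arm or the gripper's body presses on something with over 40 N, if the wrist force passes 120 N, or if a joint passes its speed limit or range.

ROBOT

A 6-joint arm with a two-finger parallel gripper is mounted at the origin on the work surface; the furniture and walls round the work are solid. World frame = base frame: x ahead of the robot, y to its left, z up, the work surface at z = 0. Lengths are in m, angles in degrees, forces in N, time in s.
With the tool pointing down it reaches from about 0.35 to 0.875 m from the base axis. Payload 4.2 kg.
Tool frame: the origin (TCP) lies at the very end of the fingers, on their centre line; the grasp point (between the pads) lies r.pinch_z behind it (r.pinch_z is the distance from the TCP to the grasp point, in m); y points along the fingers, z is the direction in which the jaws open and shut, and the axes are right-handed (so a half turn about y gives the same grasp; the last joint's range is limited). The gripper opens to 87 mm and grips with 3 to 60 N. Pads are 19 mm wide; open, the fingers measure 117 mm over their backs; the gripper's body (75 mm by 190 mm) begins 51 mm behind the grasp point.
Start: joints at [-54.912, 22.042, 0.453, 0, -68.411, -14.817], TCP at [0.217, -0.586, 0.2] pointing down, gripper open.
Joint ranges: [-179.83, 179.83], [-69.29, 118.12], [-61.27, 80.66], [-181.25, 117.63], [-171.15, -9.14], [-177.46, 177.46]. Speed limits (degrees/s): [159.86, 159.86, 180, 180, 180, 180].

INTERFACE

Orientations are given as a 3x3 rotation matrix whose columns are the frame's x, y, z axes.
In Python, from station import sense, capture, camera_params, r gives the robot as it stands.
- The arm moves only by the tool move_arm, never from a script. Its argument "increments" is text: rows parted by semicolons, each of 7 numbers parted by spaces: the closure, from -1 (fully open) to 1 (shut), so that 0 is half open, then the shift along the tool's x, y, z in m, then the turn, a rotation vector about the tool's x, y, z in rad. In form: hand x y z wx wy wz; .... A call has 1 to 8 rows; each row is the pose to reach, as a shift and turn from the pose commanded when the call began, along the tool's axes at that moment; what a row does not reach only later rows make up. A row lasts 1/10 s, in which the tool goes at most 50 mm and 8.59 degrees, less where a joint would pass 70% of its speed; a pose out of reach is approached as far as the arm can. A call with a gripper value outside its range is refused whole. The fingers move at their own pace and stop on an object; the grip force is fixed at half the most. Time passes only in rows, so rows that repeat a pose let the fingers close. It gives the time, the measured TCP pose, the force and the opening at its end, in the units of the state.
- sense(): the state, without advancing time (a new reading comes with each control period).
- capture(name): name is "scene" or "top"; returns (picture, depth): 480x640x3 uint8, red, green, blue; 480x640 float32, m along the optical axis (not along the pixel's ray), 0 where there is no reading.
- camera_params(name): a dict with "fx", "fy", "cx", "cy" (pixels), "distortion" ([k1, k2, p1, p2, k3] as OpenCV has them; the pictures are not rectified), "xyz" and "orientation" of the camera in the world. Camera axes: x right, y down, z forward; pixel columns grow to the right and rows downward; lengths in m; the calibration is good to about 2 mm. A picture is of the moment at which its call begins. camera_params takes no time and is no camera call.
- r.finish_job(): hands the job in, once; it reports no verdict.
The state is a dict: "time_s": time; "joints": joint angles; "joint_velocities": joint speeds; "effort": joint torques, N m; "tcp_pos": TCP position; "ee_rot": TCP orientation; "wrist_force": force on the tool from outside, world axes, zero at the start; "moment": the same for the moment, N m; "gripper_width": opening from 0.0 (shut) to 1.0 (fully open).
Only numpy, scipy, OpenCV 4.12 (cv2) and the standard library are available. Lean on these libraries where they do the work, as an engineer would, in place of code of your own. Each camera call takes 0.05 s, during which the arm holds its last target.

## Working session

There is one attempt and no reset: what is moved stays moved. The work goes in short steps, Python scripts to look and compute and a tool call to move; the robot and the scene stay as the last step left them, time stands still between calls to the robot, and variables do not carry over. Pictures are saved under pics/ and viewed, and the job is handed in when it is done.

Besides the shell and the picture viewer there is one more tool, called after "Request:" as name(argument=value, ...) on one line, values as JSON. move_arm: Moves the arm, as the interface text tells. Its arguments: {"type":"object","properties":{"increments":{"type":"string"}},"required":["increments"]}

```bash
ls; mkdir -p pics; python3 - <<'E'
from station import sense, capture, camera_params, r
import cv2,numpy as np
s=sense(); print(s); print(r.pinch_z)
for n in("scene","top"):
    p,d=capture(n); cv2.imwrite(f"pics/{n}0.png",p[:,:,::-1]); np.save(f"pics/{n}0d.npy",d); print(n,camera_params(n))
E
```

```text
pics
{'time_s': 0.0, 'joints': array([-5.49110936e+01,  2.20912882e+01,  3.77581436e-01, -2.97072229e-02,
       -6.84106227e+01, -1.48176552e+01]), 'joint_velocities': array([-0.0573486 , -0.02485658, -0.07753089,  0.07763697, -0.00281712,
        0.01449847]), 'effort': array([-4.22237745e-04, -3.90666676e+01,  1.87402904e+01,  4.21997800e+00,
        1.09535680e-02, -1.87632600e-04]), 'tcp_pos': array([ 0.21633559, -0.58565254,  0.19923724]), 'ee_rot': array([[ 9.38129119e-01, -8.52871157e-04, -3.46284605e-01],
       [ 3.46285644e-01,  2.05269521e-03,  9.38126878e-01],
       [-8.92846068e-05, -9.99997530e-01,  2.22103018e-03]]), 'wrist_force': array([ 0.16392622,  0.35340255, -0.27028752]), 'moment': array([ 0.01069858, -0.01997214, -0.04762676]), 'gripper_width': 0.999358408919051}
0.0187
scene {'fx': 516.1307838215288, 'fy': 516.1307838215288, 'cx': 325.4315689487962, 'cy': 240.38741378217622, 'distortion': array([0.02624137, 0.        , 0.        , 0.        , 0.        ]), 'xyz': array([ 0.83810608, -0.17097887,  0.95817069]), 'orientation': array([[ 0.56561336,  0.70585534, -0.42643847],
       [ 0.82459407, -0.47703439,  0.30410988],
       [ 0.01123177, -0.52364724, -0.85186114]])}
top {'fx': 589.1756800208888, 'fy': 589.1756800208888, 'cx': 315.92170688012675, 'cy': 243.8385730690241, 'distortion': array([-0.11200455,  0.        ,  0.        ,  0.        ,  0.        ]), 'xyz': array([0.30308314, 0.11966822, 1.43570987]), 'orientation': array([[-0.00319121, -0.99756756,  0.06963316],
       [-0.99994859,  0.00385352,  0.00937916],
       [-0.00962468, -0.06959965, -0.99752857]])}
```

View pics/scene0.png

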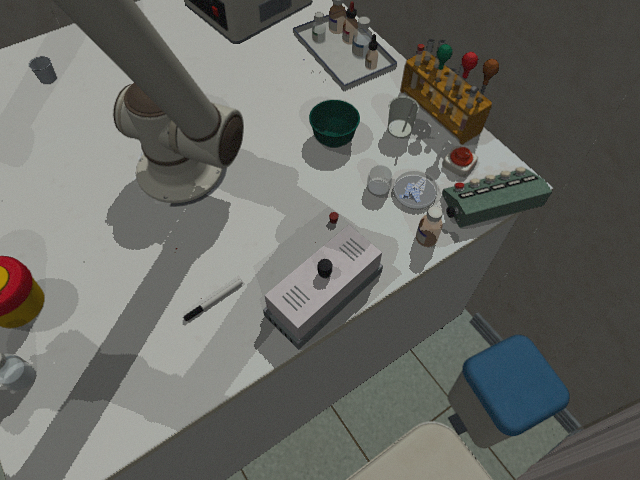

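View pics/top0.png

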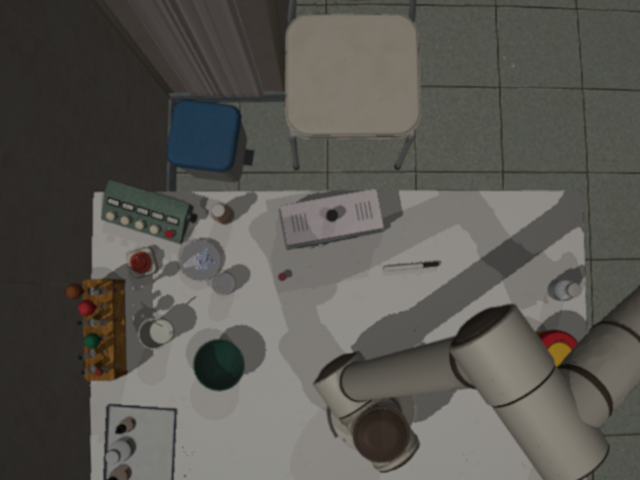

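The scene view shows the cover with its knob at (325,267), the marker at (213,300), the stopper at (334,217), the bottle at (429,228) and the dish at (415,190). The top view has the knob at (332,215). Next I'll measure them.

```bash
cat > h.py <<'E'
import cv2,numpy as np
from station import camera_params
def ray(n,px):
    c=camera_params(n);K=np.array([[c['fx'],0,c['cx']],[0,c['fy'],c['cy']],[0,0,1]])
    u=cv2.undistortPoints(np.array(px,float).reshape(-1,1,2),K,c['distortion']).reshape(-1,2)
    d=np.c_[u,np.ones(len(u))]@c['orientation'].T
    return c['xyz'],d
def plane(n,px,z):
    o,d=ray(n,px); return o+d*((z-o[2])/d[:,2])[:,None]
def cloud(n,dep):
    v,u=np.mgrid[0:480,0:640]; o,d=ray(n,np.c_[u.ravel(),v.ravel()])
    return (o+d*dep.reshape(-1,1)).reshape(480,640,3)
def proj(n,P):
    c=camera_params(n);K=np.array([[c['fx'],0,c['cx']],[0,c['fy'],c['cy']],[0,0,1]])
    R=c['orientation'].T; return cv2.projectPoints(np.array(P,float).reshape(-1,1,3),cv2.Rodrigues(R)[0],-R@c['xyz'],K,c['distortion'])[0].reshape(-1,2)
E
python3 - <<'E'
from h import *
for n in("scene","top"):
    p=cv2.imread(f"pics/{n}0.png"); d=np.load(f"pics/{n}0d.npy"); C=cloud(n,d)
    m=(abs(C[...,2]-0.09)<0.008)&(C[...,0]>.4)&(C[...,0]<.75)&(abs(C[...,1]-.07)<.3)&(d>0)
    m=m.astype(np.uint8); nn,L,st,ce=cv2.connectedComponentsWithStats(m)
    i=1+np.argmax(st[1:,4]); m=(L==i).astype(np.uint8)
    cs=max(cv2.findContours(m,0,1)[0],key=cv2.contourArea)
    W=plane(n,cs.reshape(-1,2),0.09)
    rect=cv2.minAreaRect(W[:,:2].astype(np.float32)*1000); print(n,st[i],rect, C[...,2][m>0].mean())
    # knob
    x,y,w,h,_=st[i]; g=p.max(2); k=np.zeros_like(g); k[y:y+h,x:x+w]=(g[y:y+h,x:x+w]<50)
    nn,L2,s2,c2=cv2.connectedComponentsWithStats(k)
    for j in range(1,nn):
        if s2[j,4]>40: print('dark',s2[j],c2[j],plane(n,[c2[j]],.115))
    km=(C[...,2]>.112)&(C[...,2]<.14)&(np.hypot(C[...,0]-rect[0][0]/1e3,C[...,1]-rect[0][1]/1e3)<.05)&(d>0); print('knobtop',km.sum(),np.median(C[km],0))
    # others on table
    for nm,px in dict(scene=dict(marker=(213,300),stopper=(334,217),bottle=(429,228),dish=(415,190),jar=(379,180)),top=dict(marker=(411,266),stopper=(283,276),bottle=(219,210),dish=(202,259),jar=(223,282)))[n].items():
        print(nm,plane(n,[px],.02)[0])
    print([np.round(C[v,u],3) for u,v in ((300,230),)])
E
```

```text
scene [ 264  226  118  104 5011] ((463.7609558105469, 95.79658508300781), (94.39026641845703, 227.02989196777344), 10.25243854522705) 0.08965357239528543
dark [318 259  14  19 223] [324.44843049 268.03139013] [[0.46467216 0.09444191 0.115     ]]
dark [315 268  67  62 340] [348.27647059 299.02941176] [[0.54072537 0.09415821 0.115     ]]
dark [264 310  18  20  63] [271.06349206 320.14285714] [[ 0.49773462 -0.04125388  0.115     ]]
knobtop 180 [0.46357581 0.09491912 0.1211487 ]
marker [ 0.3580327  -0.09942822  0.02      ]
stopper [0.32929611 0.21361916 0.02      ]
bottle [0.46825954 0.36794113 0.02      ]
dish [0.37160483 0.40868809 0.02      ]
jar [0.30298377 0.35833421 0.02      ]
[array([ 0.305,  0.14 , -0.   ])]
top [ 280  188  103   55 3760] ((460.81890869140625, 97.489501953125), (92.53150177001953, 225.90283203125), 10.159316062927246) 0.08997540154731076
dark [327 210  11  11  93] [331.75268817 214.91397849] [[0.46052461 0.09617541 0.115     ]]
knobtop 123 [0.45996275 0.09794001 0.12161494]
marker [ 0.34756968 -0.09563674  0.02      ]
stopper [0.32475454 0.21232752 0.02      ]
bottle [0.48527015 0.36831682 0.02      ]
dish [0.3662021  0.40872825 0.02      ]
jar [0.31059988 0.35717639 0.02      ]
[array([0.43 , 0.169, 0.084])]
```

```bash
cat > to.py <<'E'
import sys; from h import *
from station import sense
def go(x,y,z,yaw=None):
    s=sense();R=s['ee_rot'];d=R.T@(np.array([x,y,z])-s['tcp_pos'])
    w=np.zeros(3)
    if yaw is not None:
        a=np.radians(yaw); T=np.array([[np.cos(a),0,-np.sin(a)],[np.sin(a),0,np.cos(a)],[0,-1,0]])
        w=cv2.Rodrigues(R.T@T)[0].ravel()
    print('t',round(s['time_s'],2),'tcp',s['tcp_pos'].round(4),'F',s['wrist_force'].round(2),'w',round(s['gripper_width'],3),'\nd',d.round(4),'rot',w.round(4))
a=[float(v) for v in sys.argv[1:]]; go(*a)
E
python3 to.py 0.462 0.0965 0.17 10.2; python3 -c "
from h import *
print(plane('top',[(400,192),(560,192),(384,268),(440,264)],0))"
```

```text
t 0.1 tcp [ 0.2163 -0.5858  0.1993] F [-0.49  0.53 -0.09] w 1.001 
d [0.4667 0.0304 0.5549] rot [-0.002   0.1756 -0.0003]
[[ 0.53045975 -0.07428142  0.        ]
 [ 0.53088876 -0.47761675  0.        ]
 [ 0.34363195 -0.0325763   0.        ]
 [ 0.3527251  -0.17001337  0.        ]]
```

Request:
move_arm(increments="-1 0.233 0 0.277 0 0.09 0; -1 0.233 0 0.277 0 0.09 0; -1 0.233 0 0.277 0 0.09 0; -1 0.233 0 0.277 0 0.09 0; -1 0.233 0 0.277 0 0.09 0; -1 0.233 0 0.277 0 0.09 0; -1 0.233 0 0.277 0 0.09 0; -1 0.233 0 0.277 0 0.09 0")

```text
time_s: 0.9
tcp_pos: [0.3397, -0.2422, 0.2004]
ee_rot: [[0.964, 0.001, -0.266], [0.266, 0.001, 0.964], [0.001, -1.0, 0.001]]
wrist_force: [0.2, -0.2, 0.4]
gripper_width: 0.998
```

```bash
python3 to.py 0.462 0.0965 0.17 10.2
```

```text
t 0.9 tcp [ 0.3397 -0.2422  0.2004] F [ 0.19 -0.24  0.41] w 0.998 
d [0.2079 0.0307 0.2941] rot [-0.0006  0.0909  0.0007]
```

Request:
move_arm(increments="-1 0.208 0.015 0.294 0 0.09 0; -1 0.208 0.015 0.294 0 0.09 0; -1 0.208 0.015 0.294 0 0.09 0; -1 0.208 0.015 0.294 0 0.09 0; -1 0.208 0.015 0.294 0 0.09 0; -1 0.208 0.015 0.294 0 0.09 0; -1 0.208 0.015 0.294 0 0.09 0; -1 0.208 0.015 0.294 0 0.09 0")

```text
time_s: 1.7
tcp_pos: [0.4646, 0.0963, 0.1847]
ee_rot: [[0.984, 0.0, -0.177], [0.177, 0.0, 0.984], [0.0, -1.0, 0.0]]
wrist_force: [0.1, 0.4, -0.1]
gripper_width: 1.0
```

```bash
python3 to.py 0.462 0.0965 0.096 10.2
```

```text
t 1.7 tcp [0.4646 0.0963 0.1847] F [ 0.13  0.43 -0.09] w 1.0 
d [-0.0026  0.0887  0.0007] rot [-0.0001  0.0002  0.0003]
```

Request:
move_arm(increments="-1 -0.002 0.03 0 0 0 0; -1 -0.002 0.055 0 0 0 0; -1 -0.002 0.07 0 0 0 0; -1 -0.002 0.08 0 0 0 0; -1 -0.002 0.088 0 0 0 0; -1 -0.002 0.088 0 0 0 0")

```text
time_s: 2.3
tcp_pos: [0.4609, 0.0916, 0.0967]
ee_rot: [[0.985, -0.001, -0.172], [0.172, -0.001, 0.985], [-0.002, -1.0, -0.0]]
wrist_force: [-0.8, -0.2, 0.5]
gripper_width: 0.997
```

Request:
move_arm(increments="0 0 0 0 0 0 0; 1 0 0 0 0 0 0; 1 0 0 0 0 0 0; 1 0 0 0 0 0 0; 1 0 0 0 0 0 0; 1 0 0 0 0 0 0; 1 0 0 0 0 0 0")

```text
time_s: 3.0
tcp_pos: [0.4613, 0.092, 0.0974]
ee_rot: [[0.985, 0.0, -0.173], [0.173, -0.0, 0.985], [0.0, -1.0, -0.0]]
wrist_force: [-0.1, -0.9, -0.6]
gripper_width: 0.448
```

```bash
python3 to.py 0.462 0.0965 0.096 10.2;python3 - <<'E'
from station import capture
import cv2
p,d=capture("scene"); cv2.imwrite("pics/s1.png",p[180:380,220:480,::-1].repeat(3,0).repeat(3,1))
E
```

```text
t 3.0 tcp [0.4613 0.092  0.0974] F [-0.07 -0.88 -0.64] w 0.448 
d [0.0014 0.0014 0.0043] rot [ 0.     -0.0042  0.    ]
```

View pics/s1.png

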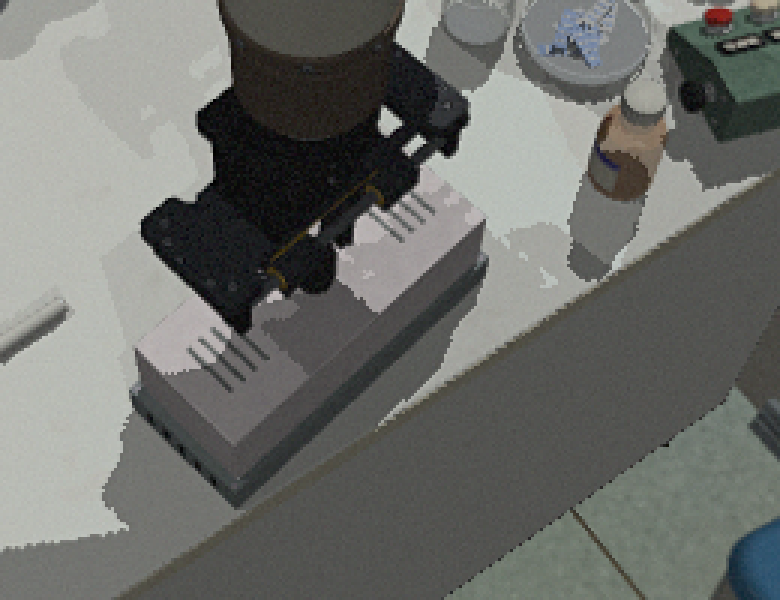

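The gripper straddles the knob in mid-picture around (330,270). It is still closing and sits about 4 mm off along its jaw axis, so I'll correct that as it closes.

Request:
move_arm(increments="1 0.001 0 0.004 0 0 0; 1 0.001 0 0.004 0 0 0; 1 0.001 0 0.004 0 0 0; 1 0.001 0 0.004 0 0 0; 1 0.001 0 0.004 0 0 0; 1 0.001 0 0.004 0 0 0")

```text
time_s: 3.65
tcp_pos: [0.4616, 0.0962, 0.0973]
ee_rot: [[0.985, 0.0, -0.173], [0.173, 0.0, 0.985], [0.0, -1.0, 0.0]]
wrist_force: [-1.3, 1.2, -0.1]
gripper_width: 0.282
```

Request:
move_arm(increments="1 0 -0.005 0 0 0 0; 1 0 -0.015 0 0 0 0; 1 0 -0.025 0 0 0 0; 1 0 -0.025 0 0 0 0")

```text
time_s: 4.05
tcp_pos: [0.4629, 0.0966, 0.1243]
ee_rot: [[0.985, 0.004, -0.173], [0.173, 0.002, 0.985], [0.004, -1.0, 0.001]]
wrist_force: [0.4, 0.8, -2.7]
gripper_width: 0.284
```

```bash
python3 to.py 0.462 0.0965 0.18 10.2;python3 - <<'E'
from station import capture
import cv2
p,d=capture("scene"); cv2.imwrite("pics/s2.png",p[180:380,220:480,::-1].repeat(3,0).repeat(3,1))
E
```

```text
t 4.05 tcp [0.4629 0.0966 0.1243] F [ 0.42  0.76 -2.66] w 0.284 
d [-0.0007 -0.0557  0.0001] rot [-0.0009 -0.004   0.004 ]
```

View pics/s2.png

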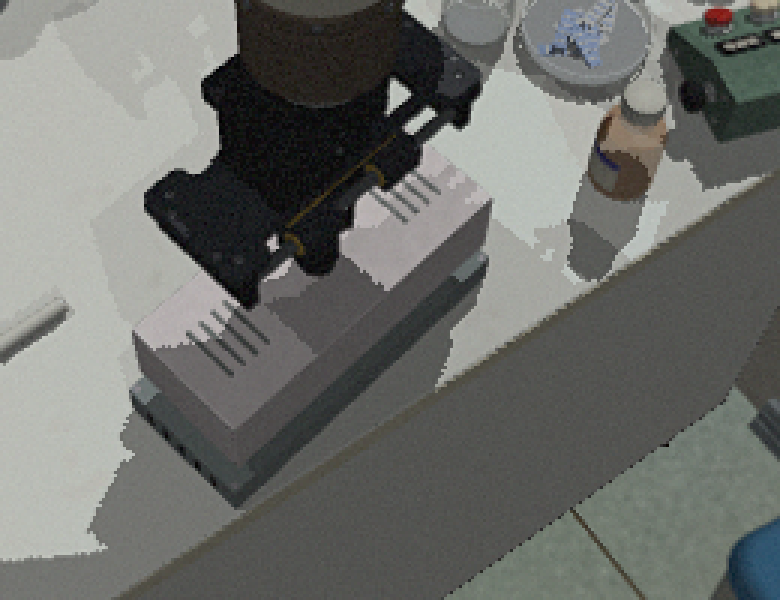

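The cover is rising level in the grip, and the base edge shows below it around (440,300). I'll keep lifting.

Request:
move_arm(increments="1 0 -0.02 0 0 0 0; 1 0 -0.04 0 0 0 0; 1 0 -0.06 0 0 0 0; 1 0 -0.065 0 0 0 0; 1 0 -0.065 0 0 0 0")

```text
time_s: 4.6
tcp_pos: [0.4617, 0.0963, 0.1876]
ee_rot: [[0.985, 0.001, -0.173], [0.173, 0.001, 0.985], [0.001, -1.0, 0.001]]
wrist_force: [-0.2, 0.7, -3.4]
gripper_width: 0.284
```

```bash
python3 to.py 0.425 -0.26 0.185 10.2;python3 - <<'E'
from station import capture
import cv2
p,d=capture("scene"); cv2.imwrite("pics/s3.png",p[120:380,160:480,::-1].repeat(2,0).repeat(2,1))
E
```

```text
t 4.6 tcp [0.4617 0.0963 0.1876] F [-0.2   0.71 -3.39] w 0.284 
d [-0.0977  0.0022 -0.3446] rot [-0.0008 -0.0044  0.0011]
```

View pics/s3.png

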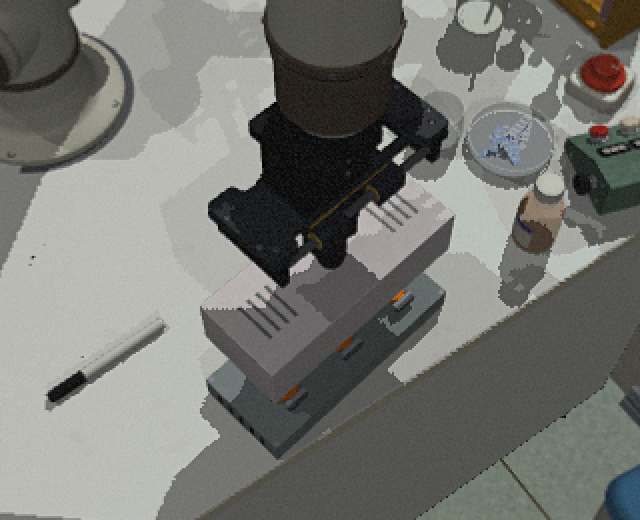

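The cover is clear of the orange caps at about (400,298), (345,343) and (290,393). Next I'll move it sideways.

Request:
move_arm(increments="1 -0.003 0 -0.01 0 0 0; 1 -0.01 0 -0.03 0 0 0; 1 -0.018 0 -0.06 0 0 0; 1 -0.026 0 -0.09 0 0 0; 1 -0.035 0 -0.12 0 0 0; 1 -0.044 0 -0.15 0 0 0; 1 -0.05 0 -0.18 0 0 0; 1 -0.06 0 -0.21 0 0 0")

```text
time_s: 5.45
tcp_pos: [0.4378, -0.1228, 0.1863]
ee_rot: [[0.985, -0.002, -0.173], [0.173, -0.0, 0.985], [-0.002, -1.0, 0.0]]
wrist_force: [0.4, -0.1, -1.9]
gripper_width: 0.283
```

```bash
python3 to.py 0.425 -0.26 0.185 10.2
```

```text
t 5.45 tcp [ 0.4378 -0.1228  0.1863] F [ 0.42 -0.11 -1.92] w 0.283 
d [-0.0363  0.0013 -0.133 ] rot [-0.0002 -0.0043 -0.002 ]
```

Request:
move_arm(increments="1 -0.008 0 -0.03 0 0 0; 1 -0.016 0 -0.06 0 0 0; 1 -0.024 0 -0.09 0 0 0; 1 -0.032 0 -0.115 0 0 0; 1 -0.036 0 -0.13 0 0 0; 1 -0.036 0 -0.133 0 0 0; 1 -0.036 0 -0.133 0 0 0")

```text
time_s: 6.15
tcp_pos: [0.4255, -0.2587, 0.1863]
ee_rot: [[0.985, -0.002, -0.171], [0.171, 0.001, 0.985], [-0.002, -1.0, 0.001]]
wrist_force: [0.2, -0.5, -2.0]
gripper_width: 0.279
```

Request:
move_arm(increments="1 0 0.02 0 0 0 0; 1 0 0.045 0 0 0 0; 1 0 0.07 0 0 0 0; 1 0 0.09 0 0 0 0; 1 0 0.1 0 0 0 0; 1 0 0.105 0 0 0 0; 1 0 0.105 0 0 0 0")

```text
time_s: 6.85
tcp_pos: [0.4265, -0.258, 0.0823]
ee_rot: [[0.985, -0.0, -0.174], [0.174, -0.0, 0.985], [-0.0, -1.0, 0.0]]
wrist_force: [-0.2, 0.6, -2.8]
gripper_width: 0.284
```

```bash
python3 to.py 0.425 -0.26 0.067 10.2;python3 - <<'E'
from station import capture
import cv2
p,d=capture("scene"); cv2.imwrite("pics/s4.png",p[200:460,100:420,::-1].repeat(2,0).repeat(2,1))
E
```

```text
t 6.85 tcp [ 0.4265 -0.258   0.0823] F [-0.19  0.58 -2.77] w 0.284 
d [-0.0018  0.0153 -0.0017] rot [-0.0001 -0.0035 -0.0004]
```

View pics/s4.png

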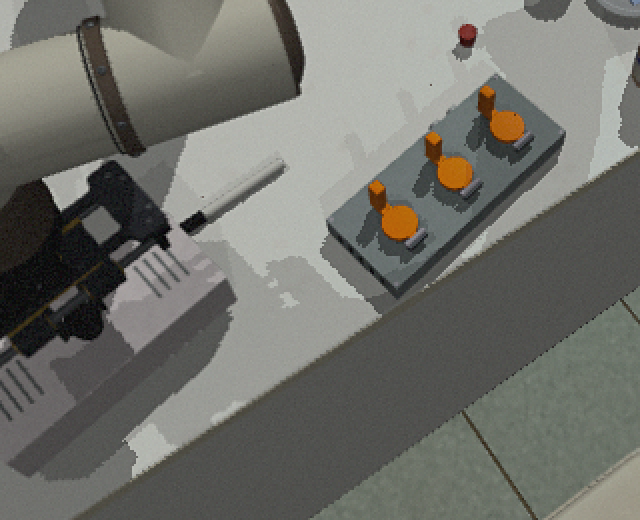

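The cover hovers about 15 mm up. Its corner at (165,235) comes close to the marker end at (190,222), so I'll shift away before setting it down.

Request:
move_arm(increments="1 0.005 0 -0.014 0 0 0; 1 0.01 0 -0.027 0 0 0; 1 0.01 0 -0.027 0 0 0; 1 0.01 0.005 -0.027 0 0 0; 1 0.01 0.009 -0.027 0 0 0; 1 0.01 0.012 -0.027 0 0 0; 1 0.01 0.014 -0.027 0 0 0; 1 0.01 0.014 -0.027 0 0 0")

```text
time_s: 7.7
tcp_pos: [0.4406, -0.2829, 0.0679]
ee_rot: [[0.985, -0.001, -0.173], [0.173, 0.0, 0.985], [-0.001, -1.0, 0.0]]
wrist_force: [0.4, 0.1, -2.7]
gripper_width: 0.281
```

```bash
python3 to.py 0.44 -0.285 0.067 10.2
```

```text
t 7.7 tcp [ 0.4406 -0.2829  0.0679] F [ 0.4   0.08 -2.71] w 0.281 
d [-0.0009  0.0009 -0.002 ] rot [-0.0004 -0.004  -0.0008]
```

Request:
move_arm(increments="1 0 0.001 0 0 0 0; 1 0 0.002 0 0 0 0; 1 0 0.002 0 0 0 0")

```text
time_s: 8.0
tcp_pos: [0.4413, -0.2832, 0.0673]
ee_rot: [[0.985, 0.001, -0.173], [0.173, -0.0, 0.985], [0.001, -1.0, -0.001]]
wrist_force: [-1.2, 2.1, 3.6]
gripper_width: 0.286
```

Contact with the table: the force went from -2.7 to +3.6 N. I'll release it now.

Request:
move_arm(increments="0 0 0.001 0 0 0 0; -1 0 0.001 0 0 0 0; -1 0 0.001 0 0 0 0; -1 0 0.001 0 0 0 0; -1 0 0.001 0 0 0 0; -1 0 0.001 0 0 0 0; -1 0 0.001 0 0 0 0; -1 0 0.001 0 0 0 0")

```text
time_s: 8.8
tcp_pos: [0.4409, -0.2832, 0.0653]
ee_rot: [[0.985, -0.0, -0.173], [0.173, -0.0, 0.985], [-0.0, -1.0, -0.0]]
wrist_force: [0.5, -0.2, 0.1]
gripper_width: 0.921
```

Request:
move_arm(increments="-1 0 -0.02 0 0 0 0; -1 0 -0.05 0 0 0 0; -1 0 -0.08 0 0 0 0; -1 0 -0.11 0 0 0 0; -1 0 -0.12 0 0 0 0; -1 0 -0.12 0 0 0 0")

```text
time_s: 9.4
tcp_pos: [0.4417, -0.2834, 0.1868]
ee_rot: [[0.985, 0.004, -0.173], [0.173, -0.001, 0.985], [0.003, -1.0, -0.002]]
wrist_force: [-0.3, 0.2, -1.1]
gripper_width: 0.997
```

```bash
python3 to.py 0.44 -0.285 0.067 10.2;python3 - <<'E'
from station import capture
from h import *
for n in("scene","top"):
    p,d=capture(n); cv2.imwrite(f"pics/{n}5.png",p[:,:,::-1]); np.save(f"pics/{n}5d.npy",d)
E
```

```text
t 9.4 tcp [ 0.4417 -0.2834  0.1868] F [-0.35  0.19 -1.08] w 0.997 
d [-0.0024  0.1198 -0.0011] rot [ 0.0015 -0.0042  0.0033]
```

View pics/scene5.png

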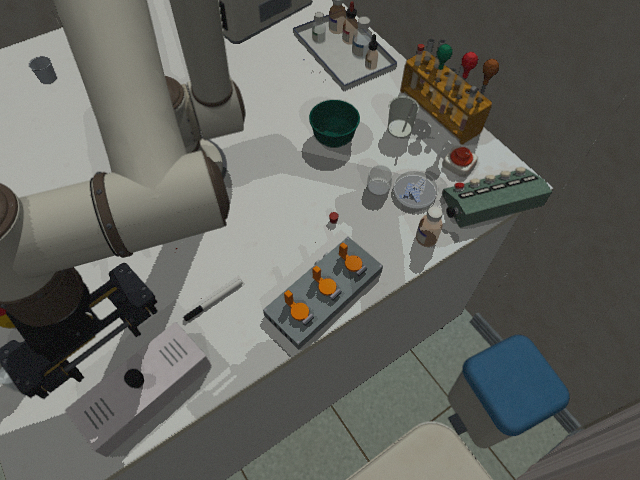

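View pics/top5.png

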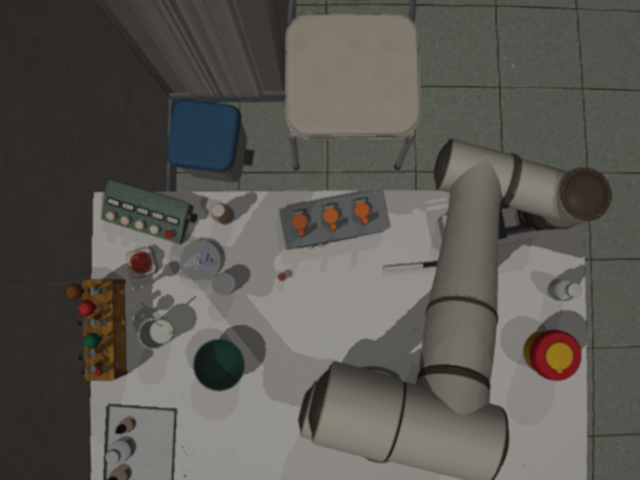

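The cover stands upright at scene pixel (135,395), clear of the marker. The three caps are exposed at scene pixels (299,311), (327,287) and (353,264). Now I'll measure the base and the tabs.

```bash
python3 - <<'E'
from h import *
for n in("scene","top"):
    p=cv2.imread(f"pics/{n}5.png"); d=np.load(f"pics/{n}5d.npy"); C=cloud(n,d)
    reg=(C[...,0]>.38)&(C[...,0]<.56)&(C[...,1]>-.06)&(C[...,1]<.25)
    m=(C[...,2]>0.02)&reg&(C[...,2]<.2)
    nn,L,st,ce=cv2.connectedComponentsWithStats(m.astype(np.uint8)); i=1+np.argmax(st[1:,4]); m=L==i
    b=m&(abs(C[...,2]-.03)<.006); P=C[b]
    print(n,'base',cv2.minAreaRect(P[:,:2].astype(np.float32)*1000))
    hsv=cv2.cvtColor(p,cv2.COLOR_BGR2HSV); o=(hsv[...,0]<20)&(hsv[...,1]>150)&(hsv[...,2]>60)&reg
    nn,L,st,ce=cv2.connectedComponentsWithStats(o.astype(np.uint8))
    for j in range(1,nn):
        if st[j,4]<40: continue
        P=C[L==j]; disc=P[abs(P[:,2]-.046)<.005]; tb=P[P[:,2]>.06]; tt=P[P[:,2]>.0745]
        print(ce[j].round(),'disc n',len(disc),disc.mean(0).round(4),'tab',len(tb),tb.mean(0).round(4) if len(tb) else'','top',len(tt),tt.mean(0).round(4) if len(tt) else '')
a=np.radians(10.2);c=np.array([.4621,.0967]);R=np.array([[np.cos(a),-np.sin(a)],[np.sin(a),np.cos(a)]])
for y in(.075,0,-.075): print('pred tab',c+R@[.029-.051,y],'disc',c+R@[.008,y])
E
```

```text
scene base ((459.6556396484375, 96.17027282714844), (107.41866302490234, 241.64859008789062), 11.017541885375977)
[350. 259.] disc n 244 [0.4539 0.17   0.0457] tab 64 [0.4286 0.1645 0.0728] top 34 [0.4275 0.1659 0.0772]
[324. 282.] disc n 262 [0.4679 0.0965 0.0456] tab 67 [0.4426 0.0912 0.0732] top 37 [0.4412 0.092  0.0777]
[296. 307.] disc n 282 [0.4822 0.0233 0.0457] tab 70 [0.4561 0.0177 0.0736] top 43 [0.4543 0.0182 0.0774]
top base ((457.91754150390625, 96.5328598022461), (107.8424301147461, 241.06686401367188), 10.652260780334473)
[362. 212.] disc n 149 [0.4817 0.0242 0.0461] tab 34 [0.4523 0.02   0.077 ] top 26 [0.4529 0.0198 0.0783]
[331. 217.] disc n 150 [0.4679 0.098  0.0461] tab 31 [0.4391 0.0931 0.0779] top 27 [0.4393 0.0932 0.0787]
[300. 223.] disc n 152 [0.4544 0.171  0.0457] tab 29 [0.4259 0.1664 0.076 ] top 20 [0.4271 0.1671 0.0781]
pred tab [0.42716634 0.16661881] disc [0.45669221 0.17193135]
pred tab [0.4404477  0.09280414] disc [0.46997356 0.09811668]
pred tab [0.45372905 0.01898947] disc [0.48325492 0.02430201]
```

Both views agree with the predicted tabs: a (0.427,0.167), b (0.440,0.093), c (0.454,0.019). I'll go to tab c first with the fingers closed.

```bash
python3 to.py 0.4537 0.019 0.13 10.4
```

```text
t 9.5 tcp [ 0.4401 -0.2827  0.1841] F [ 0.83  0.55 -0.54] w 1.002 
d [0.0655 0.0545 0.2947] rot [-0.0015 -0.0081 -0.0015]
```

Request:
move_arm(increments="1 0.01 0 0.045 0 -0.008 0; 1 0.02 0 0.09 0 -0.008 0; 1 0.03 0 0.135 0 -0.008 0; 1 0.04 0 0.18 0 -0.008 0; 1 0.05 0.01 0.225 0 -0.008 0; 1 0.06 0.03 0.27 0 -0.008 0; 1 0.065 0.05 0.294 0 -0.008 0; 1 0.065 0.054 0.294 0 -0.008 0")

```text
time_s: 10.3
tcp_pos: [0.4516, 0.0194, 0.1277]
ee_rot: [[0.983, -0.007, -0.185], [0.185, -0.002, 0.983], [-0.007, -1.0, -0.001]]
wrist_force: [-0.3, -0.4, -0.8]
gripper_width: 0.353
```

```bash
python3 to.py 0.4537 0.019 0.084 10.4
```

```text
t 10.3 tcp [0.4516 0.0194 0.1277] F [-0.29 -0.35 -0.77] w 0.353 
d [ 0.0023  0.0437 -0.0008] rot [ 0.0006  0.0041 -0.0074]
```

Request:
move_arm(increments="1 0.002 0.005 0 0 0 0; 1 0.002 0.01 0 0 0 0; 1 0.002 0.015 0 0 0 0; 1 0.002 0.02 0 0 0 0; 1 0.002 0.025 0 0 0 0; 1 0.002 0.03 0 0 0 0; 1 0.002 0.038 0 0 0 0; 1 0.002 0.038 0 0 0 0")

```text
time_s: 11.1
tcp_pos: [0.4552, 0.0177, 0.0922]
ee_rot: [[0.984, -0.002, -0.18], [0.18, -0.001, 0.984], [-0.002, -1.0, -0.0]]
wrist_force: [-0.4, 0.3, -0.8]
gripper_width: 0.004
```

```bash
python3 to.py 0.4537 0.019 0.079 10.4
```

```text
t 11.1 tcp [0.4552 0.0177 0.0922] F [-0.44  0.32 -0.84] w 0.004 
d [-0.0012  0.0132  0.0016] rot [ 0.0002 -0.0002 -0.0024]
```

Request:
move_arm(increments="1 -0.001 0.007 0.001 0 0 0; 1 -0.001 0.012 0.001 0 0 0; 1 -0.001 0.014 0.001 0 0 0; 1 -0.001 0.016 0.001 0 0 0; 1 -0.001 0.017 0.001 0 0 0; 1 -0.001 0.017 0.001 0 0 0")

```text
time_s: 11.7
tcp_pos: [0.4549, 0.0188, 0.0763]
ee_rot: [[0.984, 0.0, -0.181], [0.181, -0.0, 0.984], [-0.0, -1.0, -0.0]]
wrist_force: [0.1, 0.9, -0.4]
gripper_width: 0.007
```

Request:
move_arm(increments="1 0 0.001 0 0 0 0; 1 0 0.002 0 0 0 0; 1 0 0.002 0 0 0 0")

```text
time_s: 12.0
tcp_pos: [0.4548, 0.0188, 0.0743]
ee_rot: [[0.984, -0.0, -0.181], [0.181, 0.0, 0.984], [-0.0, -1.0, 0.0]]
wrist_force: [0.3, 0.3, 0.5]
gripper_width: 0.004
```

```bash
python3 - <<'E'
from station import capture
import cv2
p,d=capture("scene"); cv2.imwrite("pics/s6.png",p[210:370,230:420,::-1].repeat(4,0).repeat(4,1)[:600])
E
```

```text
(no output)
```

View pics/s6.png

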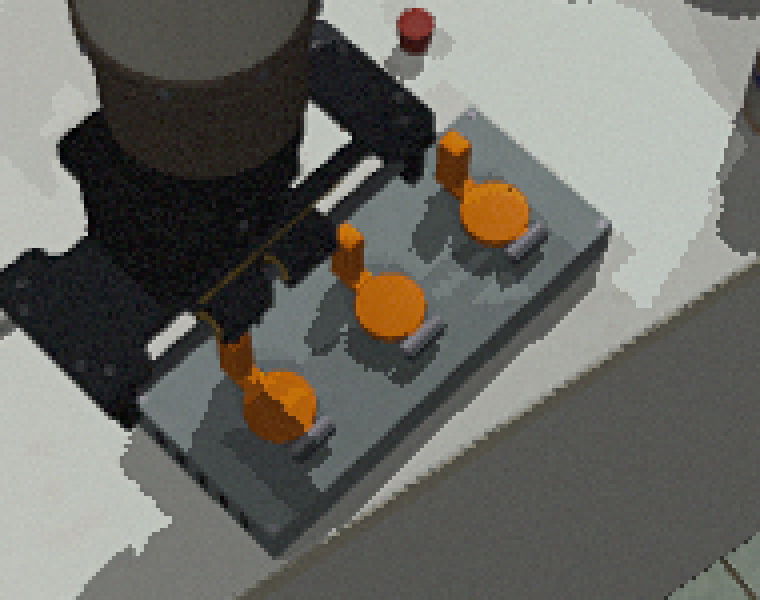

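The closed fingers are at tab c (about (238,345) in the crop), at its top or just above it. I'll go down a bit more.

Request:
move_arm(increments="1 0 0.001 0 0 0 0; 1 0 0.001 0 0 0 0; 1 0 0.001 0 0 0 0")

```text
time_s: 12.35
tcp_pos: [0.4549, 0.0188, 0.0733]
ee_rot: [[0.984, -0.0, -0.181], [0.181, -0.0, 0.984], [-0.0, -1.0, -0.0]]
wrist_force: [0.6, -0.1, -0.9]
gripper_width: 0.009
```

Request:
move_arm(increments="1 0 0.001 0 0 0 0; 1 0 0.001 0 0 0 0; 1 0 0.001 0 0 0 0")

```text
time_s: 12.65
tcp_pos: [0.4549, 0.0188, 0.0723]
ee_rot: [[0.984, -0.0, -0.181], [0.181, -0.0, 0.984], [-0.0, -1.0, -0.0]]
wrist_force: [-0.2, -0.6, 1.4]
gripper_width: 0.004
```

Request:
move_arm(increments="1 0 0.001 0 0 0 0; 1 0 0.001 0 0 0 0; 1 0 0.001 0 0 0 0")

```text
time_s: 12.95
tcp_pos: [0.4548, 0.0188, 0.0713]
ee_rot: [[0.984, -0.0, -0.181], [0.181, -0.0, 0.984], [-0.0, -1.0, -0.0]]
wrist_force: [0.3, 0.6, 1.1]
gripper_width: 0.009
```

```bash
cat > disc.py <<'E'
from h import *
from station import capture
for n in("scene","top"):
    p,d=capture(n); C=cloud(n,d)
    hsv=cv2.cvtColor(p,cv2.COLOR_RGB2HSV); reg=(C[...,0]>.38)&(C[...,0]<.56)&(C[...,1]>-.06)&(C[...,1]<.25)
    o=(hsv[...,0]<20)&(hsv[...,1]>150)&(hsv[...,2]>40)&reg
    for nm,c in dict(a=(.455,.171),b=(.469,.098),c=(.4825,.024)).items():
        q=o&(np.hypot(C[...,0]-c[0],C[...,1]-c[1])<.012); t=o&(np.hypot(C[...,0]-c[0]+.0285,C[...,1]-c[1]+.005)<.01)
        print(n,nm,q.sum(),np.median(C[q][:,2]).round(4) if q.any() else '', 'tabtop',t.sum(),np.percentile(C[t][:,2],95).round(4) if t.any() else '')
E
python3 disc.py
```

```text
scene a 101 0.046 tabtop 105 0.0788
scene b 102 0.0455 tabtop 92 0.0789
scene c 112 0.0459 tabtop 67 0.0783
top a 0  tabtop 0 
top b 0  tabtop 0 
top c 0  tabtop 0
```

```bash
python3 - <<'E'
from h import *
from station import capture
p,d=capture("scene"); C=cloud("scene",d)
cv2.imwrite("pics/s7.png",cv2.resize(p[260:340,260:360,::-1],None,fx=7,fy=7,interpolation=cv2.INTER_NEAREST))
print(proj("scene",[[.4537,.019,.078],[.4549,.0188,.0713],[.4549,.0188,.09]]))
for v in range(278,312,3): print(v,[tuple((C[v,u]*1000).astype(int)) for u in (284,287,290,293)])
E
```

```text
[[287.87812422 292.9726095 ]
 [288.30674977 295.05034645]
 [287.80560212 290.6915389 ]]
278 [(np.int64(483), np.int64(0), np.int64(206)), (np.int64(483), np.int64(5), np.int64(200)), (np.int64(479), np.int64(13), np.int64(186)), (np.int64(484), np.int64(16), np.int64(190))]
281 [(np.int64(485), np.int64(-1), np.int64(200)), (np.int64(481), np.int64(6), np.int64(186)), (np.int64(485), np.int64(9), np.int64(189)), (np.int64(488), np.int64(13), np.int64(189))]
284 [(np.int64(484), np.int64(-1), np.int64(188)), (np.int64(486), np.int64(3), np.int64(186)), (np.int64(489), np.int64(6), np.int64(188)), (np.int64(491), np.int64(11), np.int64(186))]
287 [(np.int64(489), np.int64(-4), np.int64(189)), (np.int64(490), np.int64(0), np.int64(185)), (np.int64(494), np.int64(3), np.int64(188)), (np.int64(495), np.int64(9), np.int64(183))]
290 [(np.int64(492), np.int64(-6), np.int64(186)), (np.int64(496), np.int64(-2), np.int64(187)), (np.int64(496), np.int64(2), np.int64(181)), (np.int64(494), np.int64(9), np.int64(170))]
293 [(np.int64(495), np.int64(-8), np.int64(182)), (np.int64(497), np.int64(-4
[... 515 characters left out ...]
np.int64(33)), (np.int64(456), np.int64(13), np.int64(48)), (np.int64(461), np.int64(17), np.int64(54)), (np.int64(461), np.int64(23), np.int64(46))]
305 [(np.int64(451), np.int64(8), np.int64(32)), (np.int64(453), np.int64(14), np.int64(28)), (np.int64(464), np.int64(15), np.int64(47)), (np.int64(467), np.int64(20), np.int64(46))]
308 [(np.int64(456), np.int64(5), np.int64(32)), (np.int64(460), np.int64(10), np.int64(32)), (np.int64(463), np.int64(14), np.int64(33)), (np.int64(472), np.int64(17), np.int64(45))]
311 [(np.int64(460), np.int64(2), np.int64(28)), (np.int64(464), np.int64(7), np.int64(30)), (np.int64(467), np.int64(12), np.int64(29)), (np.int64(477), np.int64(13), np.int64(46))]
```

View pics/s7.png

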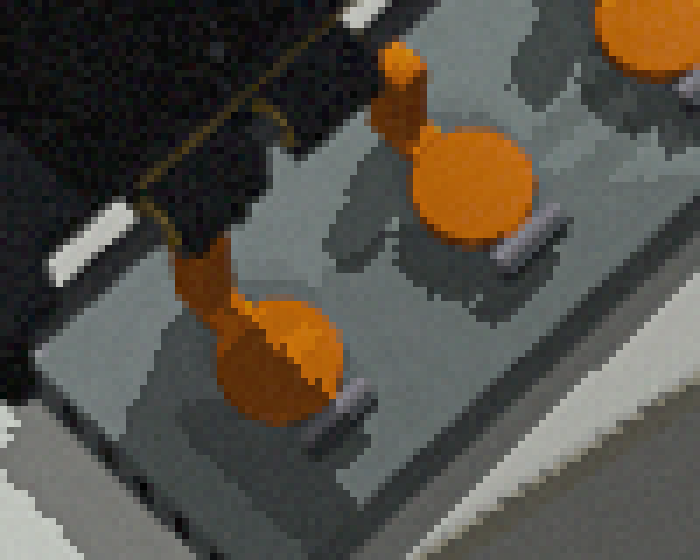

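The gripper hides its own tips here, so I'll check for a TCP bias. I'll compare the knob's position after placing with the TCP at release (0.4409, -0.2832).

```bash
python3 - <<'E'
from h import *
n='scene'
p=cv2.imread(f"pics/{n}5.png"); d=np.load(f"pics/{n}5d.npy"); C=cloud(n,d)
km=(C[...,2]>.082)&(C[...,2]<.1)&(np.hypot(C[...,0]-.44,C[...,1]+.283)<.03)&(d>0); print('knobtop',km.sum(),np.median(C[km],0),C[km].min(0),C[km].max(0))
m=(abs(C[...,2]-0.06)<0.004)&(C[...,0]>.34)&(C[...,0]<.52)&(C[...,1]<-.12)&(C[...,1]>-.42)
print(m.sum(),cv2.minAreaRect(C[m][:,:2].astype(np.float32)*1000))
E
```

```text
knobtop 239 [ 0.44520098 -0.28268325  0.09128825] [ 0.43023249 -0.29656245  0.08220655] [ 0.45758357 -0.26979777  0.0958223 ]
6723 ((442.5577087402344, -282.73681640625), (95.09063720703125, 226.72914123535156), 10.309334754943848)
```

The knob agrees with the TCP to within 2–4 mm, so the horizontal bias is small. I'll keep going down gently and watch the force.

Request:
move_arm(increments="1 0 0.001 0 0 0 0; 1 0 0.002 0 0 0 0; 1 0 0.002 0 0 0 0")

```text
time_s: 13.4
tcp_pos: [0.4548, 0.0188, 0.0692]
ee_rot: [[0.984, -0.0, -0.181], [0.181, -0.0, 0.984], [-0.0, -1.0, -0.0]]
wrist_force: [-0.1, -0.4, 0.0]
gripper_width: 0.006
```

Request:
move_arm(increments="1 0 0.001 0 0 0 0; 1 0 0.002 0 0 0 0; 1 0 0.002 0 0 0 0")

```text
time_s: 13.7
tcp_pos: [0.4548, 0.0188, 0.0672]
ee_rot: [[0.984, -0.0, -0.181], [0.181, -0.0, 0.984], [-0.0, -1.0, -0.0]]
wrist_force: [-0.5, -0.7, -0.3]
gripper_width: 0.007
```

```bash
python3 to.py 0.4537 0.019 0.09 10.4; python3 disc.py|head -3
```

```text
t 13.7 tcp [0.4548 0.0188 0.0672] F [-0.51 -0.74 -0.31] w 0.007 
d [-0.001  -0.0228  0.0004] rot [ 0.      0.0002 -0.0003]
scene a 96 0.0457 tabtop 102 0.0788
scene b 104 0.0455 tabtop 88 0.0786
scene c 118 0.0457 tabtop 66 0.0756
```

There is no contact even 11 mm below the nominal tab top. I'll back off to where the camera can see the closed fingertips and measure them.

Request:
move_arm(increments="1 0 -0.02 0 0 0 0; 1 0 -0.05 0 0 0 0; 1 -0.03 -0.08 0.03 0 0 0; 1 -0.08 -0.08 0.06 0 0 0; 1 -0.1 -0.08 0.07 0 0 0; 1 -0.1 -0.08 0.07 0 0 0")

```text
time_s: 14.4
tcp_pos: [0.3407, 0.0695, 0.1475]
ee_rot: [[0.983, -0.0, -0.184], [0.184, 0.001, 0.983], [0.0, -1.0, 0.001]]
wrist_force: [0.7, -0.9, -0.0]
gripper_width: 0.008
```

```bash
python3 - <<'E'
from h import *
from station import capture,sense
s=sense();t=s['tcp_pos'];print(t, s['gripper_width'])
p,d=capture("scene"); C=cloud("scene",d); np.save("pics/s8d.npy",d)
u,v=proj("scene",[t])[0]; print(u,v)
q=p[:,:,::-1].copy(); cv2.circle(q,(int(round(u)),int(round(v))),1,(0,0,255),-1); u,v=int(u),int(v)
cv2.imwrite("pics/s8.png",cv2.resize(q[v-60:v+40,u-60:u+60],None,fx=6,fy=6,interpolation=cv2.INTER_NEAREST))
p2,d2=capture("top"); print(proj("top",[t]))
for vv in range(v-20,v+14,2): print(vv,[tuple((C[vv,uu]*1000).astype(int).tolist()) for uu in range(u-8,u+10,4)])
E
```

```text
[0.34067685 0.06948622 0.14752223] 0.00810287063481396
276.66600828788575 218.52112847728853
[[344.49816498 267.61274078]]
198 [(368, 44, 263), (373, 49, 265), (375, 56, 261), (378, 61, 261), (379, 69, 256)]
200 [(371, 43, 261), (375, 48, 262), (379, 53, 262), (380, 60, 259), (378, 69, 250)]
202 [(374, 41, 261), (379, 45, 263), (381, 52, 261), (379, 60, 252), (379, 68, 245)]
204 [(374, 40, 256), (381, 44, 261), (381, 51, 255), (381, 59, 249), (224, 148, -1)]
206 [(376, 39, 254), (383, 43, 258), (382, 50, 251), (350, 74, 195), (229, 145, -1)]
208 [(378, 37, 252), (383, 42, 253), (382, 50, 245), (349, 74, 188), (232, 143, -3)]
210 [(331, 58, 173), (380, 43, 243), (354, 63, 196), (350, 73, 184), (240, 138, 1)]
212 [(224, 106, 0), (343, 60, 179), (351, 64, 186), (348, 73, 175), (242, 137, -2)]
214 [(229, 103, 0), (342, 60, 171), (352, 63, 181), (348, 73, 168), (250, 132, 2)]
216 [(232, 101, -1), (239, 107, 1), (353, 62, 176), (248, 123, 0), (254, 130, 1)]
218 [(239, 97, 1), (242, 105, -1), (352, 62, 169), (253, 119, 0), (256, 128, -2)]
220 [(243, 94, 1), (248, 102, 1), (254, 109, 2), (258, 116, 1), (263, 124, 1)]
222 [(248, 91, 2), (253, 99, 1), (258, 106, 1), (263, 113, 1), (266, 122, -1)]
224 [(252, 89, 1), (256, 97, 0), (261, 104, -1), (268, 110, 2), (270, 119, -1)]
226 [(256, 87, 0), (262, 93, 1), (266, 101, 0), (270, 109, -1), (276, 116, 0)]
228 [(259, 84, -1), (264, 92, -2), (271, 98, 1), (275, 106, 0), (281, 112, 1)]
230 [(266, 81, 1), (270, 88, 0), (275, 96, 0), (280, 103, 0), (286, 110, 1)]
```

View pics/s8.png

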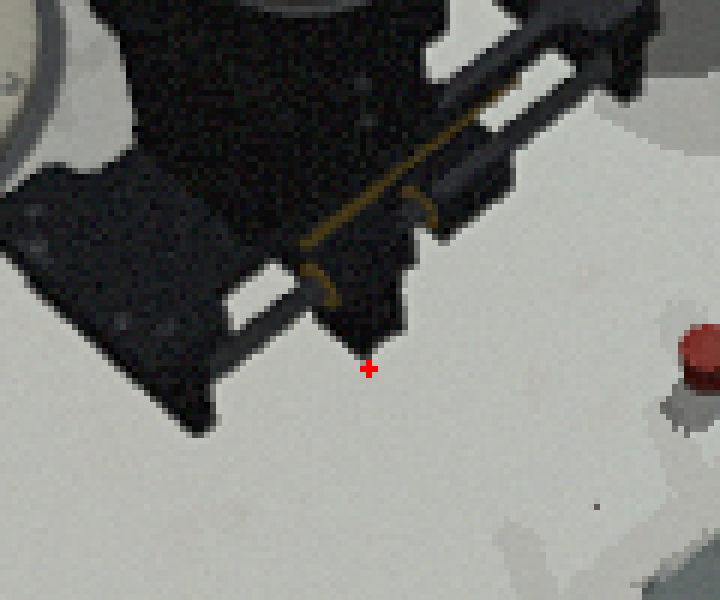

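Red cross = reported TCP. The closed tips end near (360,355) in the crop. By depth the lowest tip corner is at z ≈ 0.168, against a reported 0.1475, so the real tips end about 20 mm above the reported TCP. Contact with a tab should therefore come at a reported z of about 0.058.

```bash
python3 to.py 0.4537 0.019 0.1 10.4
```

```text
t 14.5 tcp [0.3439 0.07   0.1479] F [0.83 0.73 0.41] w 0.008 
d [ 0.0985  0.0481 -0.0702] rot [-0.0007  0.0023  0.0019]
```

Request:
move_arm(increments="1 0.03 0 -0.02 0 0 0; 1 0.07 0 -0.05 0 0 0; 1 0.098 0.02 -0.07 0 0 0; 1 0.098 0.05 -0.07 0 0 0; 1 0.098 0.07 -0.07 0 0 0; 1 0.098 0.08 -0.07 0 0 0; 1 0.098 0.084 -0.07 0 0 0; 1 0.098 0.084 -0.07 0 0 0")

```text
time_s: 15.3
tcp_pos: [0.4534, 0.0184, 0.0633]
ee_rot: [[0.984, -0.0, -0.181], [0.181, -0.0, 0.984], [-0.0, -1.0, -0.0]]
wrist_force: [0.6, 0.2, -0.5]
gripper_width: 0.005
```

```bash
python3 to.py 0.4537 0.019 0.058 10.4
```

```text
t 15.3 tcp [0.4534 0.0184 0.0633] F [ 0.62  0.18 -0.54] w 0.005 
d [0.0004 0.0053 0.0006] rot [ 0.0003  0.0003 -0.0001]
```

Request:
move_arm(increments="1 0 0.001 0 0 0 0; 1 0 0.002 0 0 0 0; 1 0 0.003 0 0 0 0; 1 0 0.003 0 0 0 0")

```text
time_s: 15.7
tcp_pos: [0.453, 0.0186, 0.0607]
ee_rot: [[0.983, 0.001, -0.181], [0.181, 0.0, 0.983], [0.001, -1.0, 0.0]]
wrist_force: [-0.4, -0.7, 0.1]
gripper_width: 0.004
```

Request:
move_arm(increments="1 0 0.001 0 0 0 0; 1 0 0.002 0 0 0 0; 1 0 0.002 0 0 0 0")

```text
time_s: 16.0
tcp_pos: [0.4528, 0.0184, 0.0582]
ee_rot: [[0.984, -0.0, -0.181], [0.181, -0.0, 0.984], [-0.0, -1.0, -0.0]]
wrist_force: [0.7, 0.6, -0.3]
gripper_width: 0.004
```

Request:
move_arm(increments="1 0 0.001 0 0 0 0; 1 0 0.002 0 0 0 0; 1 0 0.002 0 0 0 0")

```text
time_s: 16.3
tcp_pos: [0.453, 0.0185, 0.0563]
ee_rot: [[0.984, -0.0, -0.181], [0.181, -0.0, 0.984], [-0.0, -1.0, -0.0]]
wrist_force: [-0.4, -0.3, -0.3]
gripper_width: 0.001
```

Request:
move_arm(increments="1 0 0.001 0 0 0 0; 1 0 0.002 0 0 0 0; 1 0 0.002 0 0 0 0")

```text
time_s: 16.6
tcp_pos: [0.4529, 0.0184, 0.0545]
ee_rot: [[0.983, 0.0, -0.181], [0.181, -0.0, 0.983], [0.0, -1.0, -0.0]]
wrist_force: [-0.4, -0.5, 3.9]
gripper_width: 0.002
```

Contact at a reported z of about 0.055 (tip offset about 23 mm). Next I'll press further.

Request:
move_arm(increments="1 0 0.001 0 0 0 0; 1 0 0.001 0 0 0 0")

```text
time_s: 16.8
tcp_pos: [0.4529, 0.0184, 0.0534]
ee_rot: [[0.984, -0.0, -0.181], [0.181, -0.0, 0.984], [-0.0, -1.0, -0.0]]
wrist_force: [-1.6, -0.6, 3.7]
gripper_width: 0.006
```

Request:
move_arm(increments="1 0 0.001 0 0 0 0; 1 0 0.001 0 0 0 0")

```text
time_s: 17.0
tcp_pos: [0.4529, 0.0184, 0.0523]
ee_rot: [[0.984, -0.0, -0.181], [0.181, -0.0, 0.984], [-0.0, -1.0, -0.0]]
wrist_force: [-2.0, -0.2, 4.0]
gripper_width: 0.006
```

```bash
python3 to.py 0.4404 0.0928 0.065 10.4; python3 disc.py|head -3
```

```text
t 17.0 tcp [0.4529 0.0184 0.0523] F [-1.97 -0.2   3.99] w 0.006 
d [ 0.0012 -0.0127  0.0754] rot [ 0.0001  0.0004 -0.0001]
scene a 96 0.0457 tabtop 106 0.079
scene b 102 0.046 tabtop 77 0.0784
scene c 114 0.0421 tabtop 50 0.068
```

Bolt c is sinking at a steady 4 N or so; its disc is now at 0.042 against 0.0457 before. I'll press it to the bottom.

Request:
move_arm(increments="1 0 0.001 0 0 0 0; 1 0 0.002 0 0 0 0; 1 0 0.003 0 0 0 0; 1 0 0.003 0 0 0 0")

```text
time_s: 17.5
tcp_pos: [0.4529, 0.0184, 0.0492]
ee_rot: [[0.984, -0.0, -0.181], [0.181, -0.0, 0.984], [-0.0, -1.0, -0.0]]
wrist_force: [-0.9, -1.4, 2.8]
gripper_width: 0.004
```

Request:
move_arm(increments="1 0 0.001 0 0 0 0; 1 0 0.002 0 0 0 0; 1 0 0.002 0 0 0 0")

```text
time_s: 17.8
tcp_pos: [0.4527, 0.0182, 0.0484]
ee_rot: [[0.983, -0.001, -0.181], [0.181, -0.001, 0.983], [-0.001, -1.0, -0.001]]
wrist_force: [-4.9, -0.3, 13.5]
gripper_width: 0.005
```

```bash
python3 to.py 0.4404 0.0928 0.065 10.4; python3 disc.py|head -3
```

```text
t 17.8 tcp [0.4527 0.0182 0.0484] F [-4.89 -0.32 13.49] w 0.005 
d [ 0.0014 -0.0166  0.0756] rot [ 0.0007  0.0009 -0.0007]
scene a 97 0.0455 tabtop 106 0.0788
scene b 102 0.0459 tabtop 69 0.0787
scene c 117 0.0389 tabtop 46 0.0623
```

Bolt c is fully down: the disc is at 0.039 and the force rose to 13.5 N at the stop. I'll back up, open partly, and then straddle the tab.

Request:
move_arm(increments="1 0.001 -0.01 0.001 0 0 0; 0.4 0.001 -0.03 0.001 0 0 0; 0.4 0.001 -0.04 0.001 0 0 0; 0.4 0.001 -0.04 0.001 0 0 0; 0.4 0.001 -0.04 0.001 0 0 0; 0.4 0.001 -0.04 0.001 0 0 0")

```text
time_s: 18.5
tcp_pos: [0.4531, 0.0194, 0.0865]
ee_rot: [[0.984, -0.002, -0.181], [0.181, -0.0, 0.984], [-0.002, -1.0, -0.0]]
wrist_force: [-0.0, -0.3, 0.5]
gripper_width: 0.282
```

```bash
python3 to.py 0.4537 0.019 0.036 10.4; python3 disc.py|head -3
```

```text
t 18.5 tcp [0.4531 0.0194 0.0865] F [-0.01 -0.29  0.46] w 0.282 
d [ 0.0006  0.0505 -0.0005] rot [ 0.0001  0.     -0.0016]
scene a 96 0.0459 tabtop 106 0.0796
scene b 101 0.0458 tabtop 103 0.0791
scene c 118 0.0389 tabtop 102 0.0723
```

Request:
move_arm(increments="0.4 0.0005 0.015 0 0 0 0; 0.4 0.0005 0.028 0 0 0 0; 0.4 0.0005 0.035 0 0 0 0; 0.4 0.0005 0.039 0 0 0 0; 0.4 0.0005 0.042 0 0 0 0; 0.4 0.0005 0.042 0 0 0 0")

```text
time_s: 19.2
tcp_pos: [0.4542, 0.0197, 0.0452]
ee_rot: [[0.984, -0.0, -0.181], [0.181, -0.0, 0.984], [-0.0, -1.0, -0.0]]
wrist_force: [-0.2, 0.6, 0.6]
gripper_width: 0.303
```

Request:
move_arm(increments="0.4 0 0.003 0 0 0 0; 0.4 0 0.006 0 0 0 0; 0.4 0 0.009 0 0 0 0; 0.4 0 0.009 0 0 0 0")

```text
time_s: 19.6
tcp_pos: [0.4539, 0.0196, 0.036]
ee_rot: [[0.984, -0.001, -0.181], [0.181, -0.0, 0.984], [-0.001, -1.0, -0.0]]
wrist_force: [0.4, -0.3, 0.5]
gripper_width: 0.301
```

Request:
move_arm(increments="1 0 0 0 0 0 0; 1 0 0 0 0 0 0; 1 0 0 0 0 0 0; 1 0 0 0 0 0 0; 1 0 0 0 0 0 0; 1 0 0 0 0 0 0")

```text
time_s: 20.2
tcp_pos: [0.4543, 0.0196, 0.0364]
ee_rot: [[0.984, 0.0, -0.181], [0.181, -0.0, 0.984], [0.0, -1.0, -0.0]]
wrist_force: [0.2, -1.2, 1.0]
gripper_width: 0.132
```

```bash
python3 to.py 0.4537 0.019 0.036 10.4; python3 disc.py|head -3; python3 - <<'E'
import numpy as np
# arc of pinch point: tip z = tcp+.0225 ; pinch pt approx tip+~5mm? hinge z after sink .0355
a=np.radians(10.4)
for zt in (.030,.027,.024):  # pinch point height over hinge
  for th in (.1,.2,.3,.4,.5,.6,.7,.8,.9,1.0):
    x=-.051*np.cos(th)+zt*np.sin(th); z=.051*np.sin(th)+zt*np.cos(th)
    print(zt,th,'dx',round(x+.051,4),'dz',round(z-zt,4))
E
```

```text
t 20.2 tcp [0.4543 0.0196 0.0364] F [ 0.25 -1.16  1.  ] w 0.132 
d [-0.0007  0.0004 -0.0005] rot [0.0002 0.0004 0.0001]
scene a 98 0.0454 tabtop 106 0.079
scene b 106 0.046 tabtop 47 0.0786
scene c 112 0.039 tabtop 21 0.0479
0.03 0.1 dx 0.0032 dz 0.0049
0.03 0.2 dx 0.007 dz 0.0095
0.03 0.3 dx 0.0111 dz 0.0137
0.03 0.4 dx 0.0157 dz 0.0175
0.03 0.5 dx 0.0206 dz 0.0208
0.03 0.6 dx 0.0258 dz 0.0236
0.03 0.7 dx 0.0313 dz 0.0258
0.03 0.8 dx 0.037 dz 0.0275
0.03 0.9 dx 0.0428 dz 0.0286
0.03 1.0 dx 0.0487 dz 0.0291
0.027 0.1 dx 0.003 dz 0.005
0.027 0.2 dx 0.0064 dz 0.0096
0.027 0.3 dx 0.0103 dz 0.0139
0.027 0.4 dx 0.0145 dz 0.0177
0.027 0.5 dx 0.0192 dz 0.0211
0.027 0.6 dx 0.0242 dz 0.0241
0.027 0.7 dx 0.0294 dz 0.0265
0.027 0.8 dx 0.0348 dz 0.0284
0.027 0.9 dx 0.0404 dz 0.0297
0.027 1.0 dx 0.0462 dz 0.0305
0.024 0.1 dx 0.0027 dz 0.005
0.024 0.2 dx 0.0058 dz 0.0097
0.024 0.3 dx 0.0094 dz 0.014
0.024 0.4 dx 0.0134 dz 0.018
0.024 0.5 dx 0.0177 dz 0.0215
0.024 0.6 dx 0.0225 dz 0.0246
0.024 0.7 dx 0.0275 dz 0.0272
0.024 0.8 dx 0.0327 dz 0.0293
0.024 0.9 dx 0.0381 dz 0.0309
0.024 1.0 dx 0.0436 dz 0.0319
```

The tab is pinched (width 0.132, about 11.5 mm). I'll swing it along the hinge arc with a slight inward and downward bias, watching the bolt and the forces.

Request:
move_arm(increments="1 0.0015 -0.002 0 0 0 0; 1 0.003 -0.0045 0 0 0 0; 1 0.005 -0.0065 0 0 0 0; 1 0.007 -0.0085 0 0 0 0; 1 0.007 -0.0085 0 0 0 0")

```text
time_s: 20.8
tcp_pos: [0.4595, 0.0204, 0.0445]
ee_rot: [[0.984, -0.004, -0.18], [0.18, -0.001, 0.984], [-0.004, -1.0, -0.0]]
wrist_force: [-3.4, -1.3, -3.2]
gripper_width: 0.133
```

```bash
cat > cap.py <<'E'
from h import *
from station import capture,sense
s=sense();print(s['time_s'],s['tcp_pos'].round(4),s['wrist_force'].round(1),s['moment'].round(2),s['gripper_width'])
p,d=capture("scene"); C=cloud("scene",d)
hsv=cv2.cvtColor(p,cv2.COLOR_RGB2HSV); a=np.radians(10.3);R=np.array([[np.cos(a),-np.sin(a)],[np.sin(a),np.cos(a)]])
o=(hsv[...,0]<20)&(hsv[...,1]>150)&(hsv[...,2]>40)
L=C.copy(); L[...,:2]=(C[...,:2]-[.4621,.0967])@R
for nm,y in dict(a=.075,b=0,c=-.075).items():
    q=o&(abs(L[...,1]-y)<.014)&(L[...,0]>-.005)&(L[...,0]<.027)&(C[...,2]>.032)
    P=L[q]; A=np.c_[P[:,0]-.029,np.ones(len(P))]; k,res,_,_=np.linalg.lstsq(A,P[:,2],rcond=None)
    print(nm,len(P),'angle',np.arctan(-k[0]).round(3),'top z at hinge x',k[1].round(4))
h=(abs(L[...,1]+.075)<.03)&(abs(L[...,0]-.029)<.02)
cv2.imwrite("pics/cap%d.png"%int(s['time_s']*100),cv2.resize(p[230:350,240:400,::-1],None,fx=5,fy=5,interpolation=cv2.INTER_NEAREST))
E
python3 cap.py; ls pics|grep cap
```

```text
20.8 [0.4595 0.0204 0.0445] [-3.4 -1.3 -3.2] [-0.59  1.19  0.02] 0.13293394018751328
a 174 angle -0.024 top z at hinge x 0.0462
b 188 angle -0.016 top z at hinge x 0.0461
c 225 angle 0.187 top z at hinge x 0.0403
cap2080.png
```

The cap is about 0.2 rad open and the bolt still about 6 mm down, with a small upward pull of 3 N. I'll continue with a bit more downward bias.

Request:
move_arm(increments="1 0.002 -0.001 0 0 0 0; 1 0.004 -0.003 0 0 0 0; 1 0.006 -0.005 0 0 0 0; 1 0.008 -0.007 0 0 0 0; 1 0.008 -0.007 0 0 0 0")

```text
time_s: 21.35
tcp_pos: [0.4675, 0.0219, 0.0518]
ee_rot: [[0.984, -0.003, -0.18], [0.18, -0.001, 0.984], [-0.003, -1.0, -0.0]]
wrist_force: [-5.6, -1.5, 0.4]
gripper_width: 0.131
```

```bash
python3 cap.py
```

```text
21.35 [0.4675 0.0219 0.0518] [-5.6 -1.5  0.4] [-0.56  1.74 -0.  ] 0.1310252065611842
a 176 angle 0.017 top z at hinge x 0.0454
b 191 angle 0.009 top z at hinge x 0.0456
c 228 angle 0.227 top z at hinge x 0.0416
```

View pics/cap2135.png

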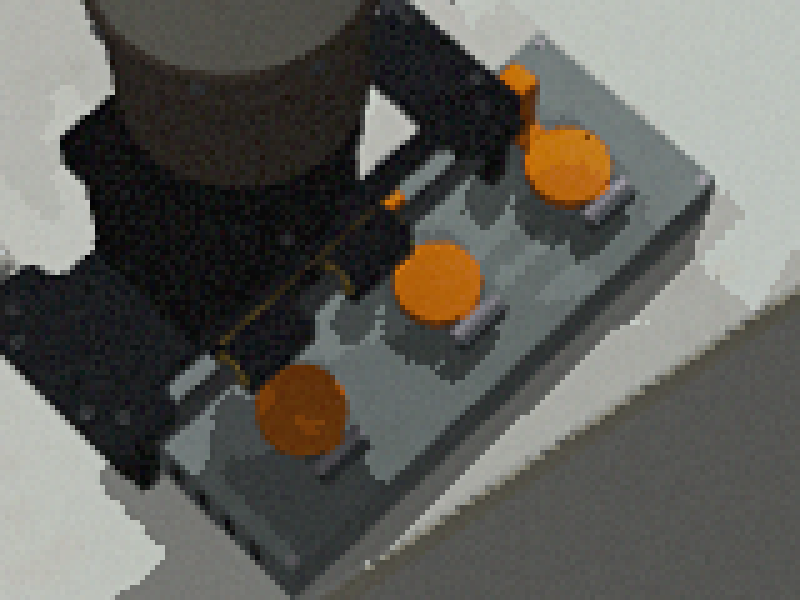

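```bash
cat > prof.py <<'E'
from h import *
from station import capture,sense
s=sense();print(s['time_s'],s['tcp_pos'].round(4),s['wrist_force'].round(1))
Ls=[]
for i in range(2):
    p,d=capture("scene"); C=cloud("scene",d); a=np.radians(10.3);R=np.array([[np.cos(a),-np.sin(a)],[np.sin(a),np.cos(a)]])
    L=C.copy(); L[...,:2]=(C[...,:2]-[.4621,.0967])@R; Ls.append(L.reshape(-1,3))
L=np.concatenate(Ls)
for nm,y in dict(a=.075,b=0,c=-.075).items():
    out=[]
    for x in np.arange(-.012,.044,.003):
        q=(abs(L[:,1]-y)<.012)&(abs(L[:,0]-x)<.0015)&(L[:,2]<.09)&(L[:,2]>.025); out.append((round(x*1000),int(q.sum()),round(float(np.median(L[q,2])*1000),1) if q.sum()>3 else None))
    print(nm,[f"{o[0]}:{o[2]}" for o in out])
E
python3 prof.py
```

```text
21.4 [0.4675 0.0219 0.0518] [-5.2 -2.5  0.7]
a ['-12:43.2', '-9:45.1', '-6:45.5', '-3:45.4', '0:45.6', '3:45.7', '6:46.0', '9:46.1', '12:45.4', '15:45.5', '18:45.4', '21:44.7', '24:45.0', '27:44.7', '30:44.4', '33:39.0', '36:30.5', '39:29.8', '42:30.4']
b ['-12:29.9', '-9:30.2', '-6:45.2', '-3:45.4', '0:45.2', '3:46.4', '6:45.8', '9:45.8', '12:45.7', '15:45.6', '18:45.8', '21:45.2', '24:44.8', '27:45.2', '30:45.3', '33:42.1', '36:30.6', '39:29.2', '42:30.3']
c ['-12:29.9', '-9:29.6', '-6:47.5', '-3:50.0', '0:49.0', '3:47.6', '6:47.2', '9:46.1', '12:44.9', '15:44.1', '18:42.8', '21:41.5', '24:40.6', '27:38.6', '30:39.0', '33:37.3', '36:31.4', '39:30.2', '42:29.6']
```

Slope of cap c: from 50.0 mm at x=-3 to 40.6 mm at x=24, so about 0.34 rad open. Its hinge bar is at 39 mm against 45 mm on the others, so it is still about 6 mm down. I'll continue along the arc.

Request:
move_arm(increments="1 0.002 -0.001 0 0 0 0; 1 0.004 -0.0025 0 0 0 0; 1 0.006 -0.004 0 0 0 0; 1 0.008 -0.005 0 0 0 0; 1 0.01 -0.006 0 0 0 0; 1 0.012 -0.007 0 0 0 0; 1 0.012 -0.007 0 0 0 0")

```text
time_s: 22.2
tcp_pos: [0.4796, 0.0241, 0.0593]
ee_rot: [[0.984, -0.003, -0.181], [0.181, -0.001, 0.984], [-0.003, -1.0, -0.001]]
wrist_force: [-5.9, -0.7, 3.5]
gripper_width: 0.13
```

```bash
python3 prof.py
```

```text
22.2 [0.4796 0.0241 0.0593] [-5.9 -0.7  3.5]
a ['-12:None', '-9:None', '-6:44.8', '-3:45.8', '0:45.2', '3:45.7', '6:45.1', '9:45.5', '12:45.4', '15:45.6', '18:45.4', '21:43.9', '24:43.9', '27:44.6', '30:44.1', '33:39.0', '36:30.0', '39:30.2', '42:29.8']
b ['-12:None', '-9:None', '-6:None', '-3:None', '0:45.8', '3:46.1', '6:45.9', '9:46.1', '12:45.4', '15:45.4', '18:45.1', '21:45.0', '24:45.5', '27:45.8', '30:45.4', '33:41.6', '36:30.1', '39:29.8', '42:29.8']
c ['-12:None', '-9:29.3', '-6:30.0', '-3:None', '0:None', '3:None', '6:52.7', '9:52.4', '12:49.8', '15:48.3', '18:46.3', '21:43.8', '24:43.0', '27:39.7', '30:39.3', '33:37.5', '36:31.0', '39:30.0', '42:29.7']
```

Cap c is about 0.58 rad open and its hinge is still down at 39 mm. One more stretch to about 0.9 rad.

Request:
move_arm(increments="1 0.002 -0.001 0 0 0 0; 1 0.004 -0.002 0 0 0 0; 1 0.007 -0.003 0 0 0 0; 1 0.01 -0.004 0 0 0 0; 1 0.013 -0.005 0 0 0 0; 1 0.016 -0.0055 0 0 0 0; 1 0.016 -0.0055 0 0 0 0; 1 0.016 -0.0055 0 0 0 0")

```text
time_s: 23.1
tcp_pos: [0.4971, 0.0276, 0.0649]
ee_rot: [[0.983, 0.001, -0.181], [0.181, 0.0, 0.983], [0.001, -1.0, -0.0]]
wrist_force: [-3.8, -1.8, 5.0]
gripper_width: 0.138
```

```bash
python3 prof.py; python3 cap.py; ls pics|grep cap
```

```text
23.1 [0.4971 0.0276 0.0649] [-3.8 -1.8  5. ]
a ['-12:None', '-9:None', '-6:None', '-3:None', '0:None', '3:None', '6:None', '9:45.3', '12:44.9', '15:45.7', '18:45.4', '21:44.5', '24:44.3', '27:45.3', '30:44.3', '33:39.6', '36:29.8', '39:29.4', '42:30.5']
b ['-12:None', '-9:None', '-6:None', '-3:None', '0:None', '3:None', '6:None', '9:None', '12:None', '15:None', '18:29.5', '21:43.5', '24:44.6', '27:44.7', '30:45.0', '33:41.1', '36:31.2', '39:29.9', '42:29.6']
c ['-12:None', '-9:28.9', '-6:29.6', '-3:31.4', '0:None', '3:None', '6:None', '9:None', '12:None', '15:None', '18:53.4', '21:48.1', '24:46.2', '27:42.7', '30:38.6', '33:36.9', '36:31.4', '39:29.7', '42:30.2']
23.2 [0.4971 0.0276 0.0648] [-2.6 -2.7  4. ] [-0.74  1.31 -0.02] 0.13113564590680107
a 68 angle -0.019 top z at hinge x 0.0457
b 26 angle -0.335 top z at hinge x 0.047
c 63 angle 0.737 top z at hinge x 0.0416
cap2080.png
cap2135.png
cap2320.png
```

View pics/cap2320.png

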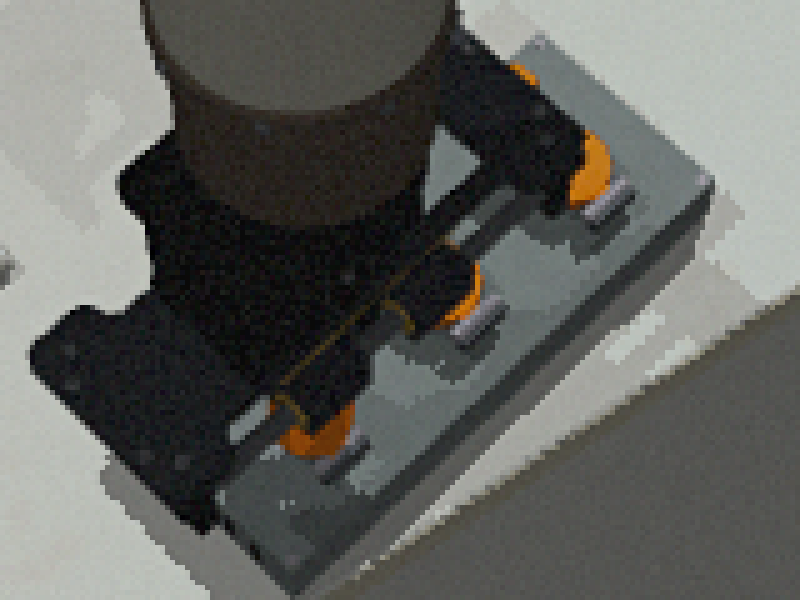

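The cap is held about 0.85–0.9 rad open (slope of about 1.19 at (318,430)). Its hinge bar is still low at 38.6 mm, and caps a and b look shut. I'll settle, then check the cover and the other things.

Request:
move_arm(increments="1 0 0 0 0 0 0; 1 0 0 0 0 0 0; 1 0 0 0 0 0 0; 1 0 0 0 0 0 0; 1 0 0 0 0 0 0")

```text
time_s: 23.75
tcp_pos: [0.4967, 0.0275, 0.0645]
ee_rot: [[0.983, 0.001, -0.181], [0.181, 0.0, 0.983], [0.001, -1.0, -0.0]]
wrist_force: [-2.5, -1.5, 4.6]
gripper_width: 0.129
```

```bash
python3 prof.py; python3 - <<'E'
from h import *
from station import capture,sense
print(sense()['joint_velocities'].round(2))
p,d=capture("scene"); cv2.imwrite("pics/s9.png",p[:,:,::-1]); C=cloud("scene",d)
m=(abs(C[...,2]-0.06)<0.004)&(C[...,0]>.34)&(C[...,0]<.52)&(C[...,1]<-.12)&(C[...,1]>-.42)
print(m.sum(),C[m][:,2].mean(),cv2.minAreaRect(C[m][:,:2].astype(np.float32)*1000))
E
```

```text
23.75 [0.4967 0.0275 0.0645] [-2.5 -1.5  4.6]
a ['-12:None', '-9:None', '-6:None', '-3:None', '0:None', '3:None', '6:None', '9:46.1', '12:45.7', '15:45.6', '18:45.2', '21:44.4', '24:44.5', '27:44.8', '30:44.9', '33:40.5', '36:30.4', '39:30.1', '42:29.9']
b ['-12:None', '-9:None', '-6:None', '-3:None', '0:None', '3:None', '6:None', '9:None', '12:None', '15:None', '18:29.8', '21:43.7', '24:44.2', '27:44.7', '30:45.1', '33:39.6', '36:31.3', '39:29.7', '42:29.8']
c ['-12:None', '-9:29.6', '-6:28.7', '-3:29.2', '0:None', '3:None', '6:None', '9:None', '12:None', '15:None', '18:52.9', '21:47.3', '24:44.8', '27:42.1', '30:38.5', '33:36.1', '36:31.0', '39:29.7', '42:30.2']
[-0.   -0.04  0.11 -0.03 -0.07 -0.05]
6702 0.06012906826322523 ((442.8319091796875, -282.91436767578125), (95.79237365722656, 226.99276733398438), 10.605321884155273)
```

View pics/s9.png

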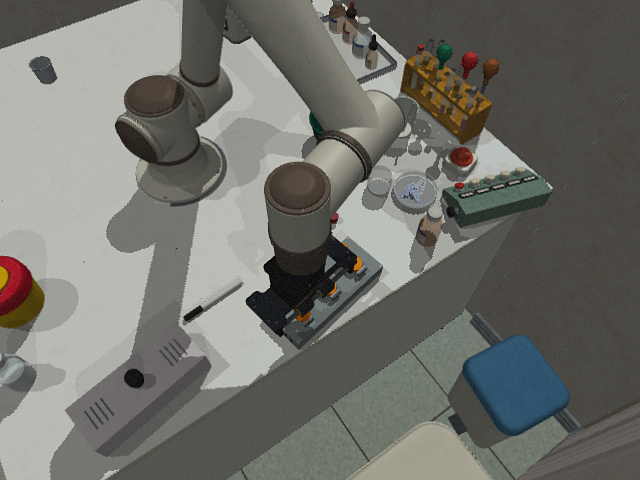

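Everything is steady. The cover stands at (135,395) with its top at 60 mm, and the marker, stopper, bottle, dish and jar are where they were at the start. I'm handing in the job.

```bash
python3 -c "
from station import r
print(r.finish_job())"
```

```text
the job is handed in; nothing more can be done
None
```

I stood the cover on the table beside the shaker. Bolt c is the loose one: it sank about 7 mm under roughly 4 N. I pinched its tab, swung the cap open along its hinge arc, and handed in at about 24 s with the fingers still holding it.

**Last checks:**
- **Cap c:** open about 0.85–0.9 rad. One cruder fit, with few points, gave 0.74.
- **Bolt c:** still about 6 mm down; its hinge bar is at 38.5 mm against 45 mm on the other two.
- **Fingers and arm:** the fingers are closed on the tab at 11–12 mm, and the arm is still.
- **Cover:** upright, with its top at 60 mm.
- **Other things:** none looks moved in the last picture.
- **Caps a and b:** cap a reads shut. Cap b was mostly hidden by the gripper at the end, but the visible part reads shut. I never tapped a or b, because c was the first one I tried.

**What disagreed:** the real fingertips end about 20–23 mm above the reported TCP. My first tap on c therefore met nothing, and I corrected for this from the camera depth and the contact force. It also means the cover's knob was gripped only near its top, though the grip held.

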